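# Close and lock the filter housing's access panel

## Task

Push the open access panel of the blue filter housing shut with your fingertips, then set a fingertip in the slot of its black quarter-turn fastener and turn it clockwise (seen from above) all the way to its stop, so that the panel is locked. Nothing is to be gripped or lifted: do not raise the panel, do not force the fastener, leave the things around it alone, and finish with the hand clear.

Things in the scene. Friction and masses are not known exactly. Their poses are not given: they have to be found in the camera images.
- housing: Blue filter housing fixed to the bench, 150 (x) x 170 (y) x 60 mm high. Origin: centre of its underside, on the bench top; its x points to the robot's right (yaw -1.57 +- 0.45 rad), its y away from the robot, z up. Its aluminium access panel, 150 x 170 x 4 mm, is hinged along the right top edge (x = +75 mm, z = 60 mm, above the grey hose stub); shut, it lies flat, top face at z = 64 mm.
- panel (a joint): Opening angle of the access panel: 0 = shut flat (hard stop), grows as its free edge (on the left, housing x = -75 mm) rises. Starts 0.3 to 0.55 open. The hinge is stiff (0.45 N m of friction): the panel stays where it is left and takes about 4 N at the free edge to push down.
- fastener (a joint): Turn of the fastener, 0 (unlocked, stop) to 1.571 (locked, stop), growing clockwise from above. Starts at 0 to 0.35, stays where left, friction 0.07 N m (3 N at 25 mm from the axis). Late in the turn its tongue, under the panel, passes beneath a keeper in the housing's left wall and holds the panel down; if turned while the panel is open, it strikes the keeper and the panel cannot shut.
- slot_centre (a point): Point on the fastener's axis at its slot floor. The fastener is a disc 84 mm in diameter on the panel. Panel shut: axis vertical at housing x = -25 mm, y = 0; slot floor at housing z = 68 mm. The slot runs straight across the disc, 34 mm wide, 14 mm deep, open above and at both ends, between two black cheeks (tops at z = 82 mm). This point's x axis runs along the slot.
- stripe (a point): Middle of the yellow stripe on the slot floor, 29 mm from slot_centre along its -x axis. With the fastener at 0 the stripe lies on the left side of the axis (housing -x, small red dot on the panel), at 1.571 on the side away from the robot (housing +y, green dot).
- panel_corner (a point): Bare spot on the panel's top face near the free corner nearest the robot, to push on: 20 mm from either edge. With the panel shut it is at housing x = -55 mm, y = -65 mm, z = 64 mm. The panel between the disc and its near and far edges (43 mm wide) is bare.
- flux_bottle: Loose white bottle with green cap, 36 mm in diameter, 66 mm high, standing to the right of the housing, to be left alone. Origin: centre of its underside.
- cream_pot: Loose cream-coloured pot, 33 mm in diameter, 34 mm high, standing behind the housing, to be left alone. Origin: centre of its underside.
- bench_block: Loose grey steel block, 48 x 116 x 18 mm, lying to the right, to be left alone. Origin: centre of its underside.
- ring_clamp: Loose wooden ring clamp, 32 x 122 x 23 mm, lying to the right, to be left alone. Origin: centre of its underside.
- slide_calliper: Loose brass slide calliper, 38 x 110 x 12 mm, lying farther right, to be left alone. Origin: centre of its underside.
- gooseneck (a point): Foot (on the bench top, left front) of a black gooseneck holder, a fixed obstacle for the arm: a stem 15 to 25 mm thick that rises 0.6 m and bends over to a clip 0.70 m up, 30 mm nearer the robot and 20 to 120 mm right of the foot. Pass it on the robot's side with the arm drawn in. A white magnifier arm rises 0.13 m beyond it and leans left.

How it is judged:
By the outcome, as a careful person would: the job done as asked, in the order asked, and still so for the second after the job is handed in, with the robot touching nothing.
It also fails if it takes over 48 s, if anything falls off the work surface, if the arm or the gripper's body presses on something with over 40 N, if the wrist force passes 120 N, or if a joint passes its speed limit or range.

## Robot

A 6-joint arm with a two-finger parallel gripper is mounted at the origin on a cart in front of the work surface, level with it; the furniture and walls round the work are solid. World frame = base frame: x ahead of the robot, y to its left, z up, the work surface at z = 0. Lengths are in m, angles in rad, forces in N, time in s.
With the tool pointing down it reaches from about 0.225 to 0.875 m from the base axis. Payload 3.4 kg.
Tool frame: the origin (TCP) lies midway between the tips of the shut fingers; the grasp point (between the pads) lies 19 mm behind it (manip.tcp_to_grasp is the distance from the TCP to the grasp point, in m); x points along the fingers, y is the direction in which the jaws open and shut, and the axes are right-handed (so a half turn about x gives the same grasp; the last joint's range is limited). The gripper opens to 85 mm and grips with 20 to 120 N. Pads are 22 mm wide; open, the fingers measure 114 mm over their backs; the gripper's body (76 mm by 85 mm) begins 54 mm behind the grasp point. The pads swing forward as they close: fully open they stand 13 mm farther back than shut.
Start: joints at [1.011, 0.276, 1.505, -0, 1.361, -0.121], TCP at [0.244, 0.521, 0.231] pointing down, gripper open.
Joint ranges: [-2.89, 2.89], [-0.75, 2.08], [0.22, 2.7], [-1.18, 4.32], [0.11, 2.71], [-2.7, 2.7]. Speed limits (rad/s): [2.57, 2.57, 3.14, 3.14, 3.14, 3.14].

## Interface

Orientations are given as a unit quaternion [w, x, y, z].
In Python, from rig import readout, eyes, job, manip gives the robot as it stands. The module is installed in compiled form; this text tells all that it offers.
- The arm moves only by the tool carry_out, never from a script. Its argument "deltas" is one flat list of numbers, 7 for each row, row after row: the shift along the tool's x, y, z scaled (see below), then the turn, a rotation vector about the tool's x, y, z scaled (see below), then the opening, from -1 (shut) to 1 (fully open). In form: [dx, dy, dz, ax, ay, az, grip, dx, dy, dz, ax, ay, az, grip, ...]. A call has 1 to 10 rows; each row shifts and turns the commanded pose from where the row before left it, along the tool's axes as they then stand; what a row does not reach is not made up. The controller multiplies each number of a shift by 60 mm and each number of a turn by 4 degrees. A row lasts 1/8 s, in which the tool goes at most 62.5 mm and 10.7 degrees, less where a joint would pass 70% of its speed; a pose out of reach is approached as far as the arm can. A call with a number of a shift or a turn outside -1 to 1 is refused whole. A call with a gripper value outside its range is refused whole. The fingers move at their own pace and stop on an object; "newtons" is the grip in N (left out, the last holds). Time passes only in rows, so rows that do not move let the fingers close. It gives the time, the measured TCP pose, the force and the opening at its end, in the units of the state.
- readout.get_state(): the state, without advancing time (a new reading comes with each control period).
- eyes.get_image(name): name is "side" or "top"; returns a dict with "color" (480x640x3 uint8, red, green, blue), "z_map" (480x640 float32, m along the optical axis (not along the pixel's ray), 0 where there is no reading), "mtx" (3x3 intrinsics, pixels), "origin" and "orientation" of the camera in the world. Camera axes: x right, y down, z forward; pixel columns grow to the right and rows downward; lengths in m; the calibration is good to about 2 mm. A picture is of the moment at which its call begins.
- job.sign_off(): hands the job in, once; it reports no verdict.
The state is a dict: "clock": time; "qpos": joint angles; "qd": joint speeds; "effort": joint torques, N m; "position": TCP position; "ee_rot": TCP orientation; "contact_force": force on the tool from outside, world axes, zero at the start; "moment": the same for the moment, N m; "width": finger opening in m.
Only numpy, scipy, OpenCV 4.12 (cv2) and the standard library are available. Lean on these libraries where they do the work, as an engineer would, in place of code of your own. Each camera call takes 0.05 s, during which the arm holds its last target.

## Working session

There is one attempt and no reset: what is moved stays moved. The work goes in short steps, Python scripts to look and compute and a tool call to move; the robot and the scene stay as the last step left them, time stands still between calls to the robot, and variables do not carry over. Pictures are saved under pics/ and viewed, and the job is handed in when it is done.

Besides the shell and the picture viewer there is one more tool, called after "Call:" as name(argument=value, ...), one argument or row to a line, values as JSON. carry_out: Moves the arm, as the interface text tells. Its arguments: {"type":"object","properties":{"deltas":{"type":"array"},"newtons":{"type":"number"}},"required":["deltas"]}

```bash
mkdir -p pics; cat > h.py <<'E'
import numpy as np, cv2
from scipy.spatial.transform import Rotation as R
from rig import readout, eyes, job, manip
def q2R(q): return R.from_quat([q[1],q[2],q[3],q[0]]).as_matrix()
def snap(n,f):
    d=eyes.get_image(n); cv2.imwrite('pics/'+f,d['color'][:,:,::-1]); np.savez('pics/'+f[:-4]+'.npz',**d); return d
def load(f): return dict(np.load('pics/'+f+'.npz'))
def pt(d,u,v,r=0):
    z=d['z_map'][v,u]; K=d['mtx']; c=np.array([(u-K[0,2])/K[0,0],(v-K[1,2])/K[1,1],1])*z
    return q2R(d['orientation'])@c+d['origin']
def cloud(d):
    K=d['mtx']; v,u=np.mgrid[:480,:640]; z=d['z_map']
    c=np.stack([(u-K[0,2])/K[0,0]*z,(v-K[1,2])/K[1,1]*z,z],-1)
    return c@q2R(d['orientation']).T+d['origin']
def proj(d,P):
    c=q2R(d['orientation']).T@(np.array(P)-d['origin']); K=d['mtx']; return K[0,0]*c[0]/c[2]+K[0,2],K[1,1]*c[1]/c[2]+K[1,2]
def st():
    s=readout.get_state(); return s
E
python3 - <<'E'
from h import *
for n in('top','side'):
    d=snap(n,n+'0.png'); print(n,d['origin'],q2R(d['orientation']).round(3).tolist(),d['mtx'].tolist())
s=st(); print(s); print(q2R(s['ee_rot']).round(3))
E
```

```text
top [0.45119696 0.01567637 1.274491  ] [[-0.013, -0.993, 0.114], [-1.0, 0.01, -0.024], [0.023, -0.115, -0.993]] [[565.5831412258627, 0.0, 317.05706460184524], [0.0, 565.5831412258627, 247.60275317125013], [0.0, 0.0, 1.0]]
side [ 0.03282579 -0.87972807  0.52981186] [[0.847, -0.217, 0.486], [-0.532, -0.35, 0.771], [0.003, -0.911, -0.411]] [[577.4655653099626, 0.0, 320.2825373638403], [0.0, 577.4655653099626, 241.87856077425002], [0.0, 0.0, 1.0]]
{'clock': 0.1, 'qpos': array([ 1.01098588e+00,  2.76525141e-01,  1.50600511e+00,  1.29847810e-05,
        1.36070210e+00, -1.20983236e-01]), 'qd': array([ 1.05812282e-03, -3.00955026e-04,  4.38932067e-04,  1.49272679e-03,
        2.66049170e-04,  3.27104712e-05]), 'effort': array([ 1.15086619e-03, -4.17703056e+01, -2.46406245e+01, -1.92524853e-04,
        5.76245890e-03,  4.79124111e-06]), 'position': array([0.24404524, 0.52012139, 0.23053055]), 'ee_rot': array([ 0.68995585,  0.1533629 ,  0.69035141, -0.15445282]), 'contact_force': array([ 0.60347446, -0.51727193,  0.09190974]), 'moment': array([-0.01649113,  0.01576175, -0.03575425]), 'width': 0.08530092884093353}
[[-0.001  0.425  0.905]
 [-0.001  0.905 -0.425]
 [-1.    -0.002 -0.   ]]
```

View pics/top0.png

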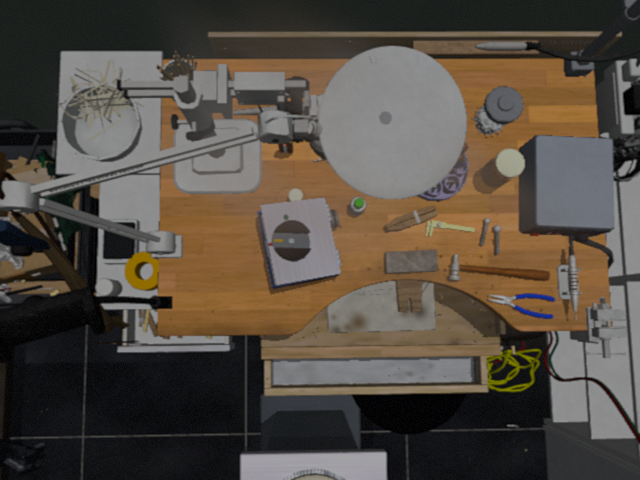

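View pics/side0.png

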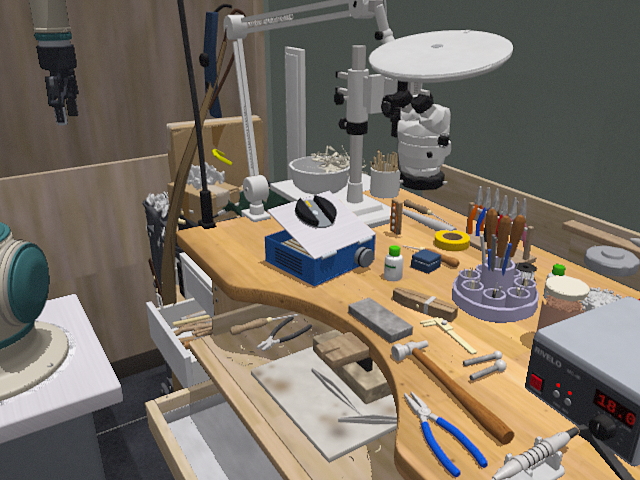

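```bash
python3 - <<'E'
from h import *
d=load('top0'); c=d['color'][:,:,::-1]
cv2.imwrite('pics/top0z.png',cv2.resize(c[180:300,230:390],None,fx=5,fy=5,interpolation=cv2.INTER_CUBIC))
e=load('side0'); c=e['color'][:,:,::-1]
cv2.imwrite('pics/side0z.png',cv2.resize(c[170:300,240:400],None,fx=5,fy=4.6,interpolation=cv2.INTER_CUBIC))
C=cloud(d)
for u,v in[(160,302),(140,302),(40,320),(275,260),(262,210),(325,200),(340,272),(280,284),(305,240),(280,240),(295,196),(359,204)]: print(u,v,C[v,u].round(3))
# gooseneck in cloud
E=cloud(e)
for v in range(0,230,20):
    for u in range(170,225):
        p=E[v,u]
        if e['color'][v,u].max()<50: print('gn',u,v,p.round(3))
        
E
```

```text
160 302 [0.477 0.314 0.09 ]
140 302 [0.476 0.326 0.189]
40 320 [0.448 0.273 0.713]
275 260 [0.56  0.074 0.115]
262 210 [0.664 0.1   0.118]
325 200 [ 0.695 -0.033  0.06 ]
340 272 [ 0.537 -0.063  0.065]
280 284 [0.51  0.064 0.12 ]
305 240 [0.604 0.012 0.093]
280 240 [0.602 0.064 0.113]
295 196 [0.71  0.033 0.035]
359 204 [ 0.684 -0.106  0.068]
gn 178 0 [0.467 0.357 0.494]
gn 179 0 [0.469 0.356 0.494]
gn 180 0 [0.47  0.353 0.494]
gn 181 0 [0.471 0.349 0.494]
gn 182 0 [0.474 0.353 0.494]
gn 180 20 [0.467 0.356 0.456]
gn 181 20 [0.468 0.352 0.456]
gn 182 20 [0.471 0.353 0.456]
gn 183 20 [0.47  0.345 0.456]
gn 184 20 [0.474 0.352 0.456]
gn 185 20 [0.476 0.349 0.456]
gn 206 20 [0.574 0.48  0.447]
gn 207 20 [0.571 0.468 0.447]
gn 209 20 [0.573 0.461 0.448]
gn 183 40 [0.469 0.354 0.417]
gn 184 40 [0.47  0.35  0.417]
gn 185 40 [0.473 0.351 0.417]
gn 186 40 [0.474 0.349 0.417]
gn 187 40 [0.477 0.352 0.417]
gn 204 40 [0.568 0.486 0.402]
gn 205 40 [0.565 0.475 0.403]
gn 208 40 [0.565 0.455 0.405]
gn 209 40 [0.57  0.461 0.404]
gn 223 40 [0.606 0.464 0.402]
gn 224 40 [0.605 0.455 0.403]
gn 186 60 [
[... 1771 characters left out ...]
7  0.32  0.071]
gn 204 200 [0.472 0.316 0.072]
gn 205 200 [0.473 0.315 0.072]
gn 206 200 [0.476 0.315 0.072]
gn 207 200 [0.478 0.313 0.072]
gn 208 200 [0.481 0.315 0.071]
gn 209 200 [0.483 0.314 0.071]
gn 210 200 [0.485 0.315 0.07 ]
gn 186 220 [ 0.542  0.673 -0.116]
gn 199 220 [0.467 0.349 0.012]
gn 200 220 [0.469 0.347 0.013]
gn 201 220 [0.473 0.351 0.01 ]
gn 202 220 [0.464 0.321 0.023]
gn 203 220 [0.467 0.322 0.021]
gn 204 220 [0.47  0.322 0.021]
gn 205 220 [0.469 0.315 0.024]
gn 206 220 [0.474 0.32  0.021]
gn 207 220 [0.474 0.316 0.022]
gn 208 220 [0.476 0.314 0.022]
gn 209 220 [0.479 0.314 0.022]
gn 210 220 [0.481 0.315 0.021]
gn 211 220 [0.485 0.317 0.02 ]
gn 212 220 [0.488 0.318 0.019]
```

```bash
ls -la
```

```text
total 16
drwxr-xr-x  3 agent agent 4096 Dec  6 04:44 .
drwxr-xr-x 23 root  root  4096 Dec  6 04:44 ..
-rw-r--r--  1 agent agent  885 Dec  6 04:44 h.py
drwxr-xr-x  2 agent agent 4096 Dec  6 04:45 pics
```

View pics/top0z.png

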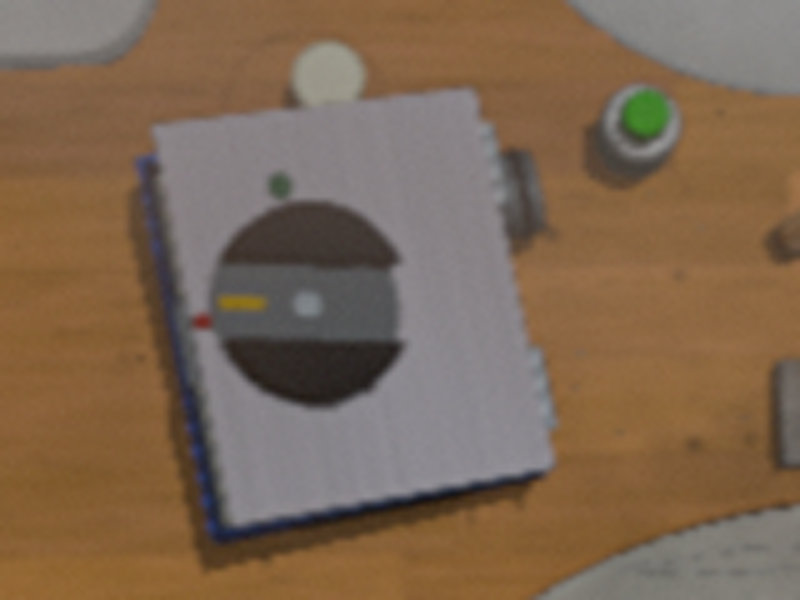

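View pics/side0z.png

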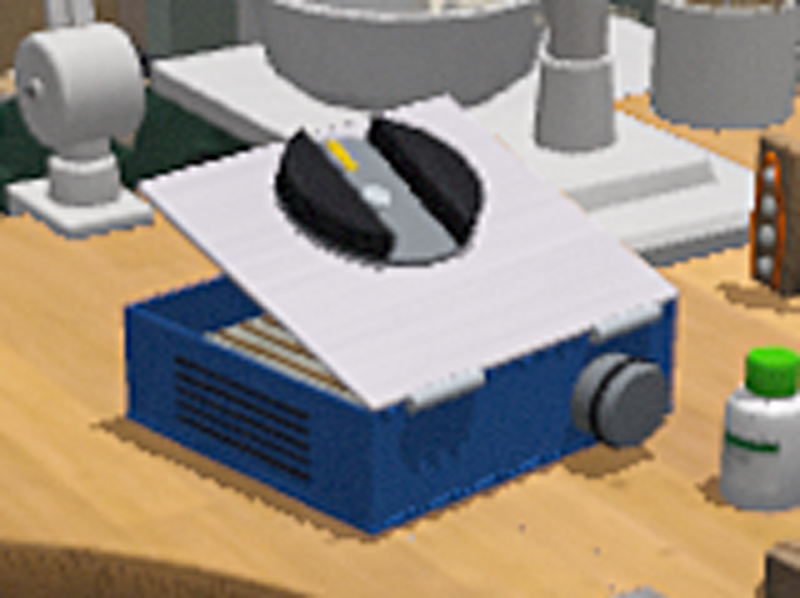

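```bash
cat >> h.py <<'E'
def panel(d,verbose=1):
    C=cloud(d); c=d['color'].astype(int)
    m=(c.min(-1)>95)&(c.max(-1)-c.min(-1)<45)&(C[...,2]>.045)&(C[...,2]<.16)&(d['z_map']>0)
    roi=np.zeros_like(m); roi[195:290,255:345]=1
    m=(m&roi).astype(np.uint8)
    n,l,s,_=cv2.connectedComponentsWithStats(m); k=1+np.argmax(s[1:,4]); m=l==k
    P=C[m]
    for _ in range(5):
        A=np.c_[P[:,:2],np.ones(len(P))]; co=np.linalg.lstsq(A,P[:,2],rcond=None)[0]; r=P[:,2]-A@co; P=P[abs(r)<max(.004,2.5*r.std())]
    n=np.r_[-co[:2],1]; n/=np.linalg.norm(n)
    cnt,_=cv2.findContours(m.astype(np.uint8),cv2.RETR_EXTERNAL,cv2.CHAIN_APPROX_NONE)
    cnt=max(cnt,key=cv2.contourArea)[:,0].astype(float)
    K=d['mtx'];Rm=q2R(d['orientation'])
    ray=np.c_[(cnt[:,0]-K[0,2])/K[0,0],(cnt[:,1]-K[1,2])/K[1,1],np.ones(len(cnt))]@Rm.T
    p0=P.mean(0); t=((p0-d['origin'])@n)/(ray@n); B=d['origin']+ray*t[:,None]
    return n,p0,B,m,co,r.std()
E
python3 - <<'E'
from h import *
d=load('top0'); n,p0,B,m,co,s=panel(d); print(n,p0,s,'tilt',np.arccos(n[2]), m.sum())
ang=np.arccos(n[2])
# hinge dir = horizontal in plane ; slope dir
up=-np.array([n[0],n[1]])/np.hypot(n[0],n[1]); print('slope yaw',np.arctan2(up[1],up[0]))
# minAreaRect in-plane
e1=np.r_[up*np.cos(ang),np.sin(ang)]; e2=np.cross(n,e1)
q=np.c_[(B-p0)@e1,(B-p0)@e2].astype(np.float32); r=cv2.minAreaRect(q); print(r)
for b in cv2.boxPoints(r): print((p0+b[0]*e1+b[1]*e2).round(4))
E
```

```text
[ 0.07520573 -0.37667894  0.92328602] [0.60477612 0.01381037 0.0901128 ] 0.0021833665213836085 tilt 0.39424711203647467 3983
slope yaw 1.767859870125671
((0.0033984333276748657, -0.0016131773591041565), (0.16920575499534607, 0.15916158258914948), 89.7508773803711)
[ 0.7028 -0.0387  0.0607]
[0.6747 0.1056 0.1218]
[0.5087 0.0731 0.1221]
[ 0.5368 -0.0711  0.061 ]
```

```bash
python3 - <<'E'
from h import *
d=load('top0');e=load('side0'); C=cloud(d)
print('tcp',proj(d,[.244,.521,.231]),proj(e,[.244,.521,.231]))
c0=np.array([.6037,.0286]); yaw=-1.376; ux=np.array([np.cos(yaw),np.sin(yaw)]);uy=np.array([-ux[1],ux[0]])
for nm,dd in(('top',d),('side',e)):
    im=cv2.resize(dd['color'][:,:,::-1],None,fx=4,fy=4,interpolation=cv2.INTER_CUBIC)
    for z in(0,.06):
        q=[np.r_[c0+x*ux+y*uy,z] for x,y in((-.075,-.085),(.075,-.085),(.075,.085),(-.075,.085))]
        p=np.array([proj(dd,k) for k in q])*4+2
        cv2.polylines(im,[p.astype(int).reshape(-1,1,2)],True,(0,0,255) if z else (0,255,255),1)
    u,v=map(int,np.array(proj(dd,np.r_[c0,.05]))*4)
    cv2.imwrite(f'pics/m_{nm}.png',im[v-300:v+300,u-400:u+400])
# tall things per region
m=(C[...,0]>0.2)&(C[...,0]<1.0)&(C[...,1]<.6)&(C[...,1]>-.5)
for z0 in(.15,.25,.35,.5,.65):
    k=m&(C[...,2]>z0)&(d['z_map']>0)
    n,l,s,ce=cv2.connectedComponentsWithStats(k.astype(np.uint8))
    for i in range(1,n):
        if s[i,4]>40:
            P=C[l==i]; print(z0,s[i,4],P.min(0).round(2),P.max(0).round(2))
E
```

```text
tcp (np.float64(19.3356663477727), np.float64(434.46578189611864)) (np.float64(69.15088858081566), np.float64(125.48846750147649))
0.15 39853 [ 0.41 -0.32  0.15] [0.88 0.49 0.73]
0.15 1178 [0.2  0.45 0.25] [0.26 0.52 0.37]
0.25 33804 [ 0.53 -0.24  0.25] [0.88 0.49 0.54]
0.25 4488 [0.41 0.22 0.25] [0.49 0.35 0.73]
0.25 1173 [0.2  0.45 0.25] [0.26 0.52 0.37]
0.35 25672 [ 0.55 -0.24  0.35] [0.86 0.49 0.54]
0.35 466 [0.8  0.2  0.35] [0.84 0.23 0.4 ]
0.35 127 [0.79 0.02 0.35] [0.83 0.03 0.35]
0.35 93 [0.8  0.   0.35] [0.83 0.01 0.36]
0.35 61 [0.8  0.05 0.35] [0.81 0.06 0.36]
0.35 4303 [0.41 0.22 0.35] [0.48 0.35 0.73]
0.35 109 [0.22 0.48 0.35] [0.26 0.49 0.37]
0.5 873 [0.7 0.  0.5] [0.73 0.08 0.54]
0.5 139 [0.7  0.01 0.5 ] [0.72 0.03 0.5 ]
0.5 132 [0.7  0.08 0.5 ] [0.71 0.12 0.51]
0.5 4267 [0.41 0.22 0.53] [0.48 0.35 0.73]
0.65 4266 [0.41 0.22 0.67] [0.48 0.31 0.73]
```

View pics/m_top.png

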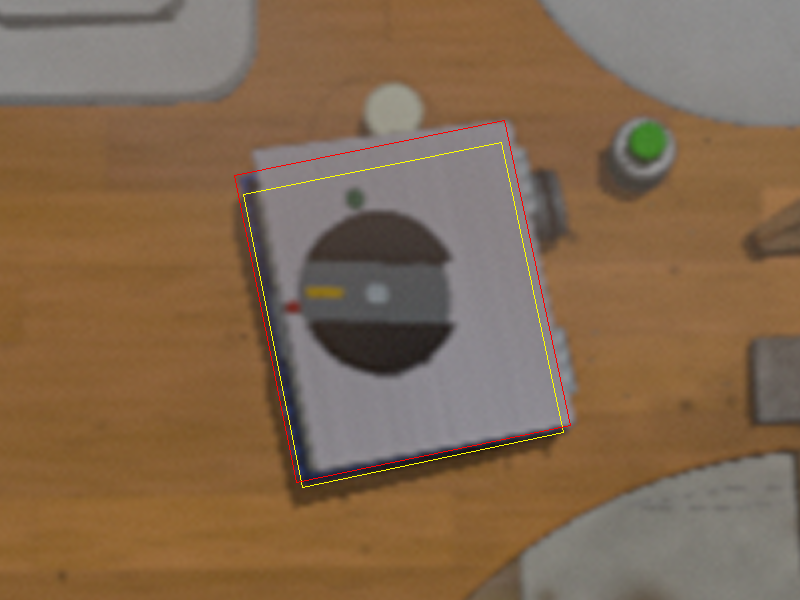

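View pics/m_side.png

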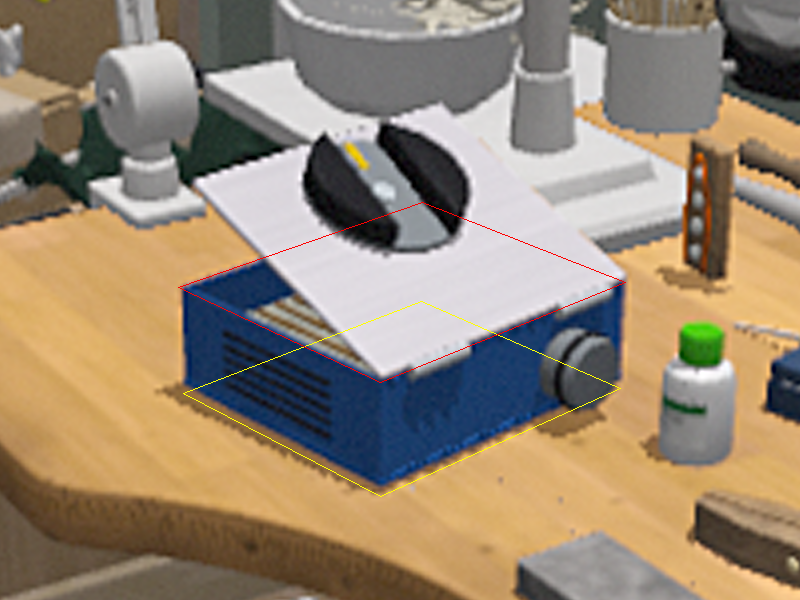

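```bash
python3 - <<'E'
from h import *
d=load('top0'); C=cloud(d)
k=(C[...,2]>.15)&(d['z_map']>0)&(C[...,0]<.8)&(C[...,1]<.25)&(C[...,1]>-.4)
for y0 in np.arange(-.4,.25,.05):
    P=C[k&(C[...,1]>=y0)&(C[...,1]<y0+.05)]
    if len(P): i=P[:,0].argmin(); print(y0.round(2),P[i].round(3),len(P), P[P[:,0]>.5][:,0].min().round(3) if (P[:,0]>.5).any() else '')
E
```

```text
-0.35 [ 0.749 -0.302  0.169] 74 0.749
-0.3 [ 0.735 -0.296  0.152] 22 0.735
-0.25 [ 0.655 -0.201  0.399] 1996 0.655
-0.2 [ 0.631 -0.151  0.398] 3303 0.631
-0.15 [ 0.628 -0.13   0.4  ] 3607 0.628
-0.1 [ 0.631 -0.1    0.401] 3429 0.631
-0.05 [ 0.656 -0.049  0.41 ] 2338 0.656
-0.0 [0.695 0.05  0.494] 1161 0.695
0.05 [0.693 0.054 0.496] 824 0.693
0.1 [0.688 0.15  0.462] 547 0.688
0.15 [0.677 0.198 0.454] 665 0.677
0.2 [0.432 0.229 0.677] 2257 0.666
```

Call:
carry_out(
  deltas=[0,-0.73,0.18,0,0,0,-1,0,-0.73,0.18,0,0,0,-1,0,-0.73,0.18,0,0,0,-1,0,-0.73,0.18,0,0,0,-1,0,-0.73,0.18,0,0,0,-1],
  newtons=30,
)

```text
clock: 0.72
position: [0.1995, 0.2977, 0.2309]
ee_rot: [0.69, 0.154, 0.69, -0.154]
contact_force: [0.7, -0.6, 0.4]
width: 0.0003
```

Call:
carry_out(
  deltas=[0,-0.44,0.64,0,0,0,-1,0,-0.44,0.64,0,0,0,-1,0,-0.44,0.64,0,0,0,-1,0,-0.44,0.64,0,0,0,-1,0,-0.44,0.64,0,0,0,-1,0,-0.44,0.64,0,0,0,-1,0,0,0,0,0,0,-1,0,0,0,0,0,0,-1],
)

```text
clock: 1.72
position: [0.3407, 0.0584, 0.2309]
ee_rot: [0.689, 0.154, 0.691, -0.154]
contact_force: [0.2, 0.2, 0.5]
width: -0.0001
```

Call:
carry_out(
  deltas=[0,0,0,-0.9,0,0,-1,0,0,0,-0.9,0,0,-1,0,0,0,-0.9,0,0,-1,0,0,0,-0.9,0,0,-1,0,0,0,-0.9,0,0,-1,0,0,0,-0.9,0,0,-1,0,0,0,-0.9,0,0,-1,0,0,0.5,0,0,0,-1,0,0,0.5,0,0,0,-1,0,0,0.5,0,0,0,-1],
)

```text
clock: 2.98
position: [0.4313, 0.0601, 0.2313]
ee_rot: [0.707, -0.001, 0.707, 0.002]
contact_force: [0.6, -1.0, -0.2]
width: -0.0003
```

Call:
carry_out(
  deltas=[0,0,0.5,0,0,0,-1,0,0,0.5,0,0,0,-1,0,0,0.5,0,0,0,-1,0,0,0.17,0,0,0,-1,0.3,0,0,0,0,0,-1,0.5,0,0,0,0,0,-1,0.5,0,0,0,0,0,-1,0,0,0,0,0,0,-1],
)

```text
clock: 3.98
position: [0.5284, 0.0593, 0.1514]
ee_rot: [0.705, -0.001, 0.709, 0.001]
contact_force: [-0.4, 0.2, 0.3]
width: 0.0001
```

```bash
python3 - <<'E'
from h import *
s=st(); print(s['clock'],s['position'],s['contact_force'],s['moment'],s['qpos'].round(3)); print(q2R(s['ee_rot']).round(3))
e=snap('side','side1.png'); d=snap('top','top1.png')
cv2.imwrite('pics/side1z.png',cv2.resize(e['color'][90:290,220:420,::-1],None,fx=3,fy=3))
E
```

```text
3.975 [0.5283947  0.05933268 0.15140995] [-0.39579323  0.20690581  0.31763055] [-0.01429586  0.00262435 -0.02581274] [-0.019  0.273  1.719  0.     1.156 -1.593]
[[-0.007 -0.002  1.   ]
 [ 0.     1.     0.002]
 [-1.     0.    -0.007]]
```

View pics/side1z.png

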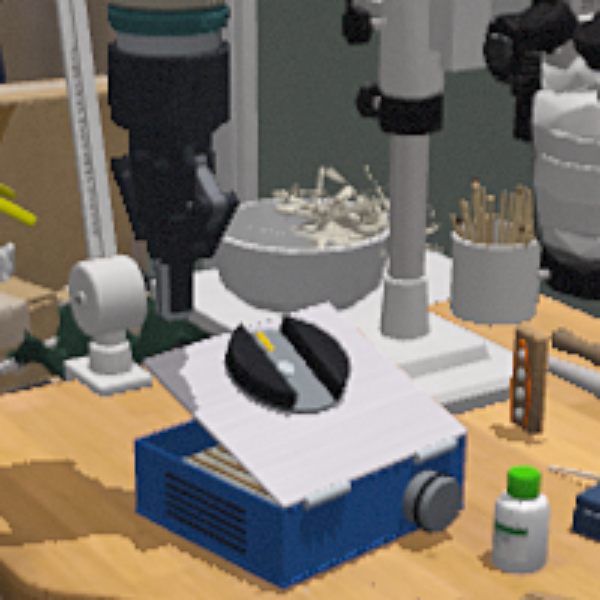

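View pics/top1.png

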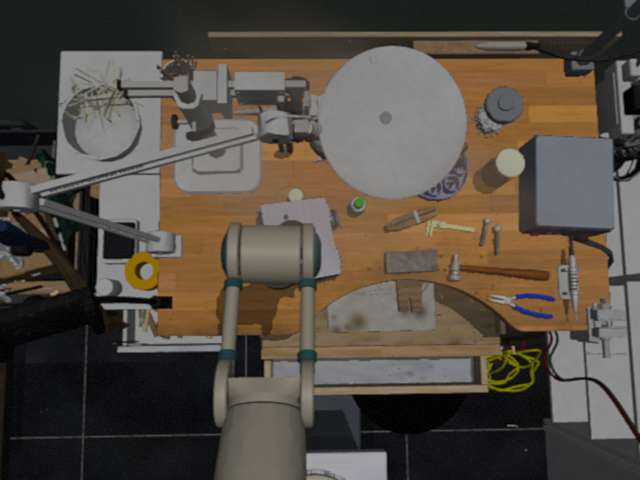

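Call:
carry_out(
  deltas=[0.3,0,0.08,0,0,0,-1,0.12,0,0,0,0,0,-1,0.12,0,0,0,0,0,-1,0.12,0,0,0,0,0,-1,0.12,0,0,0,0,0,-1,0.12,0,0,0,0,0,-1],
)

```text
clock: 4.82
position: [0.5367, 0.0584, 0.0992]
ee_rot: [0.707, -0.0, 0.707, 0.0]
contact_force: [0.1, 0.4, 1.1]
width: -0.0003
```

```bash
python3 - <<'E'
from h import *
s=st(); print(s['clock'],s['position'],s['contact_force'],s['moment'])
e=snap('side','side2.png')
cv2.imwrite('pics/side2z.png',cv2.resize(e['color'][90:290,220:420,::-1],None,fx=3,fy=3))
d=load('top1'); C=cloud(d)
k=np.zeros((480,640),bool); k[215:290,215:325]=1
k&=C[...,2]>.2; P=C[k]; print(P.min(0),P.max(0)); print(C[250,300],C[250,315],C[230,270])
E
```

```text
4.825 [0.53666233 0.05838511 0.09918949] [0.13184116 0.39962643 1.08742032] [ 0.0773346   0.03046032 -0.00539285]
[ 0.45119696 -0.00805375  0.26230113] [0.57299308 0.12376693 1.274491  ]
[0.53146438 0.01987667 0.55197172] [0.53107242 0.00063903 0.5537129 ] [0.55877787 0.05866132 0.54526686]
```

View pics/side2z.png

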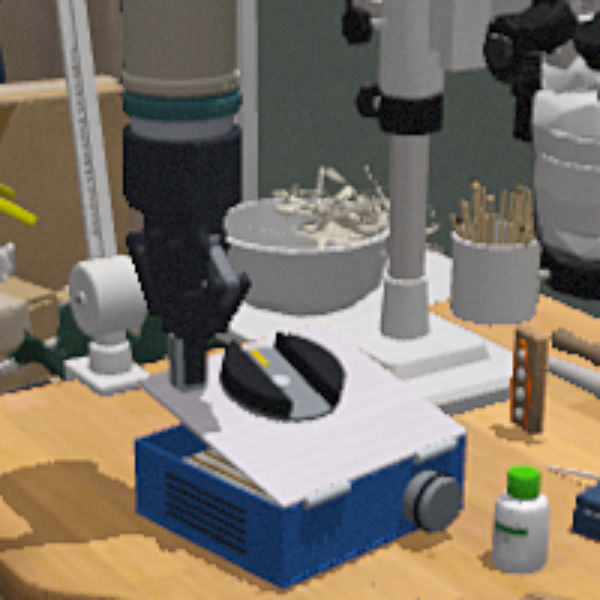

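Call:
carry_out(
  deltas=[0.1,0,0,0,0,0,-1,0.1,0,0,0,0,0,-1,0.1,0,0,0,0,0,-1,0.1,0,0,0,0,0,-1,0.1,0,0,0,0,0,-1],
)

```text
clock: 5.5
position: [0.5364, 0.0583, 0.0689]
ee_rot: [0.707, -0.0, 0.707, 0.0]
contact_force: [-0.0, 2.1, 1.9]
width: -0.0004
```

Call:
carry_out(
  deltas=[0.05,0,0,0,0,0,-1,0,0,0,0,0,0,-1],
)

```text
clock: 5.75
position: [0.5361, 0.0581, 0.0659]
ee_rot: [0.707, -0.001, 0.707, 0.0]
contact_force: [0.2, 0.2, -0.0]
width: -0.0002
```

Call:
carry_out(
  deltas=[0.03,0,0,0,0,0,-1,0,0,0,0,0,0,-1],
)

```text
clock: 6.0
position: [0.5364, 0.0582, 0.0645]
ee_rot: [0.707, -0.0, 0.707, 0.0]
contact_force: [-0.3, -0.1, -0.4]
width: -0.0003
```

Call:
carry_out(
  deltas=[0.02,0,0,0,0,0,-1,0,0,0,0,0,0,-1],
)

```text
clock: 6.25
position: [0.5364, 0.0582, 0.064]
ee_rot: [0.707, -0.0, 0.707, 0.0]
contact_force: [-1.4, -0.0, 4.6]
width: 0.0
```

Call:
carry_out(
  deltas=[0.03,0,0,0,0,0,-1,0,0,0,0,0,0,-1],
)

```text
clock: 6.5
position: [0.5365, 0.0582, 0.0639]
ee_rot: [0.708, -0.001, 0.707, 0.0]
contact_force: [-3.5, -0.3, 15.6]
width: -0.0001
```

Call:
carry_out(
  deltas=[0.03,0,0,0,0,0,-1,0,0,0,0,0,0,-1],
)

```text
clock: 6.75
position: [0.5366, 0.0582, 0.0637]
ee_rot: [0.708, -0.001, 0.706, 0.0]
contact_force: [-6.6, -0.5, 27.6]
width: -0.0001
```

```bash
python3 - <<'E'
from h import *
e=snap('side','side3.png')
cv2.imwrite('pics/side3z.png',cv2.resize(e['color'][140:290,240:400,::-1],None,fx=4,fy=4))
E
```

```text
(no output)
```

View pics/side3z.png

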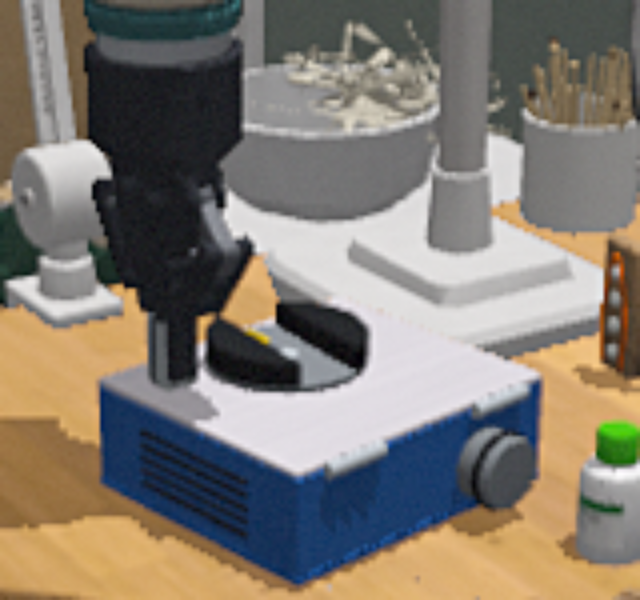

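Shut against its stop. Lift and draw back to measure the disc.

Call:
carry_out(
  deltas=[-0.3,0,0,0,0,0,-1,-0.6,0,0,0,0,0,-1,-0.6,0,-0.5,0,0,0,-1,0,0,-0.8,0,0,0,-1,0,0,-0.8,0,0,0,-1,0,0,-0.8,0,0,0,-1,0,0,-0.6,0,0,0,-1,0,0,0,0,0,0,-1],
)

```text
clock: 7.8
position: [0.3232, 0.0582, 0.1495]
ee_rot: [0.707, -0.0, 0.708, 0.0]
contact_force: [-0.2, -0.2, 0.3]
width: -0.0003
```

```bash
python3 - <<'E'
from h import *
s=st(); print(s['clock'],s['position'],s['contact_force'],s['moment'])
e=snap('side','side4.png'); d=snap('top','top4.png')
cv2.imwrite('pics/side4z.png',cv2.resize(e['color'][140:290,240:400,::-1],None,fx=4,fy=4))
cv2.imwrite('pics/top4z.png',cv2.resize(d['color'][180:300,230:390,::-1],None,fx=5,fy=5,interpolation=cv2.INTER_CUBIC))
n,p0,B,m,co,sd=panel(d); print(n,p0,m.sum(),sd)
q=B[:,:2].astype(np.float32); r=cv2.minAreaRect(q); print(r,cv2.boxPoints(r))
E
```

```text
7.8 [0.32324433 0.05819497 0.14945077] [-0.15665614 -0.20686825  0.2823797 ] [ 0.02705201 -0.01352718  0.03340035]
[ 0.00212056 -0.00386483  0.99999028] [0.60394653 0.01996052 0.06390166] 4709 0.0024775056099919364
((0.6043815612792969, 0.022525757551193237), (0.1691298484802246, 0.15654775500297546), 11.059355735778809) [[ 0.50637215  0.08312428]
 [ 0.53640205 -0.07051623]
 [ 0.70239097 -0.03807276]
 [ 0.6723611   0.11556774]]
```

View pics/top4z.png

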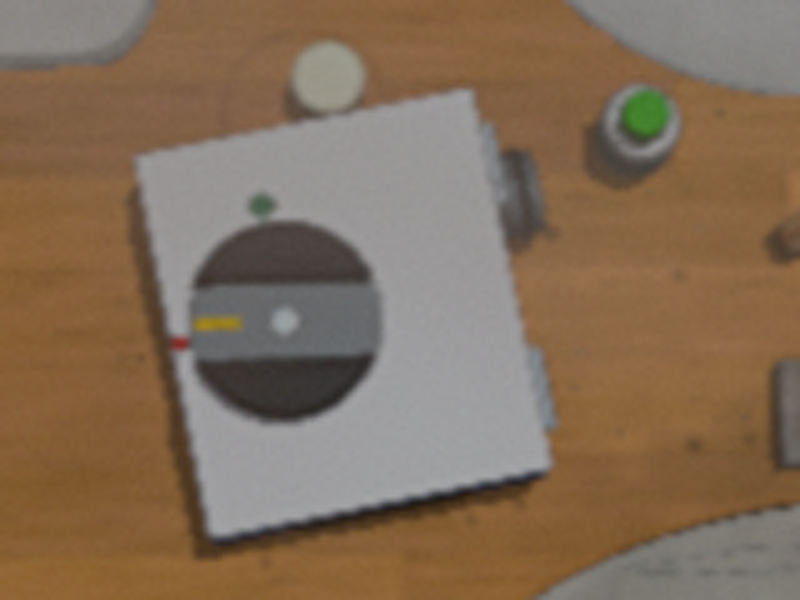

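View pics/side4z.png

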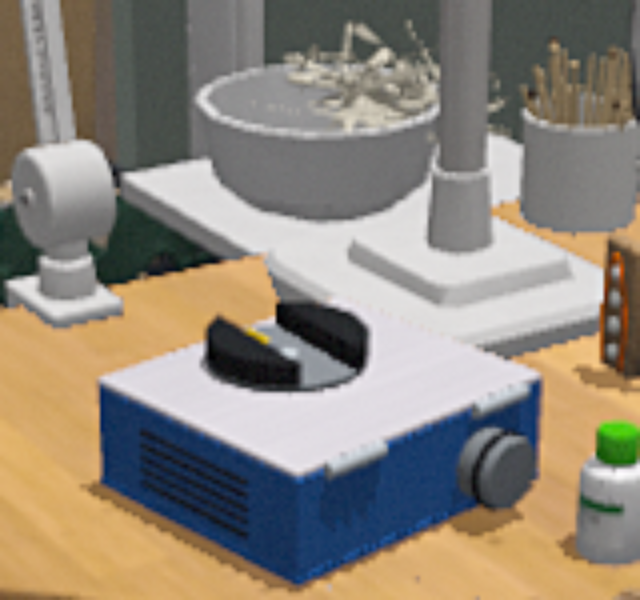

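```bash
cat >> h.py <<'E'
def ray(d,u,v,z):
    K=d['mtx']; r=q2R(d['orientation'])@np.array([(u-K[0,2])/K[0,0],(v-K[1,2])/K[1,1],1]); return (d['origin']+r*(z-d['origin'][2])/r[2])[:2]
def fast(d):
    c=d['color'].astype(int); hsv=cv2.cvtColor(d['color'],cv2.COLOR_RGB2HSV)
    roi=np.zeros((480,640),bool); roi[215:270,262:312]=1
    y=roi&(hsv[...,0]>15)&(hsv[...,0]<35)&(hsv[...,1]>110)
    k=roi&(c.max(-1)<75)
    n,l,s,_=cv2.connectedComponentsWithStats(k.astype(np.uint8))
    idx=[i for i in range(1,n) if s[i,4]>150]
    v,u=np.nonzero(y); S=ray(d,u.mean(),v.mean(),.068)
    out=[]
    for i in idx:
        v,u=np.nonzero(l==i); P=np.array([ray(d,a,b,.082) for a,b in zip(u,v)]); r=cv2.minAreaRect(P.astype(np.float32)); out.append((len(u),P.mean(0),r))
    return S,y.sum(),out
E
python3 - <<'E'
from h import *
d=load('top4'); S,n,o=fast(d); print(S,n)
for k in o: print(k)
print('dot',ray(d,286.6,243.8,.068), 'stripe dir', )
c=(o[0][1]+o[1][1])/2; print('c',c); v=o[0][1]-o[1][1]; print('cheek dir yaw',np.arctan2(v[1],v[0]))
dd=ray(d,286.6,243.8,.068); w=S-dd; print('stripe yaw',np.arctan2(w[1],w[0]),np.hypot(*w))
c0=np.array([.6037,.0286]); yaw=-1.376; print(c0-.025*np.array([np.cos(yaw),np.sin(yaw)]))
E
```

```text
[0.59447024 0.08155869] 26
(205, array([0.62103595, 0.05289266]), ((0.6246590614318848, 0.05194554477930069), (0.0679551288485527, 0.02148396149277687), 89.44170379638672))
(313, array([0.57083374, 0.05093831]), ((0.5690787434577942, 0.05131686478853226), (0.06983889639377594, 0.02551724947988987), 89.4247055053711))
dot [0.59891923 0.05131806] stripe dir
c [0.59593484 0.05191549]
cheek dir yaw 0.03890997178259279
stripe yaw 1.7168683056548435 0.030566145940620664
[0.59886083 0.05312718]
```

Call:
carry_out(
  deltas=[0,0,0.76,0,0,0,0.06,0,0,0.76,0,0,0,0.06,0,0,0.76,0,0,0,0.06,0,-0.1,0.76,0,0,0,0.06,0,0,0.76,0,0,0,0.06,0,0,0.8,0,0,0,0.06,0.3,0,0,0,0,0,0.06,0.5,0,0,0,0,0,0.06,0,0,0,0,0,0,0.06],
)

```text
clock: 9.02
position: [0.6018, 0.0523, 0.0987]
ee_rot: [0.705, -0.0, 0.709, 0.0]
contact_force: [0.5, 1.0, 1.1]
width: 0.0451
```

```bash
python3 - <<'E'
from h import *
s=st(); print(s['clock'],s['position'],s['contact_force'],s['moment'],s['width'],s['qpos'].round(3))
e=snap('side','side5.png')
cv2.imwrite('pics/side5z.png',cv2.resize(e['color'][140:290,240:400,::-1],None,fx=4,fy=4))
E
```

```text
9.025 [0.60180864 0.05227706 0.09871605] [0.45552812 1.00187057 1.05269701] [0.04467789 0.00607402 0.0051106 ] 0.04512379942403782 [-0.029  0.42   1.632  0.     1.095 -1.6  ]
```

View pics/side5z.png

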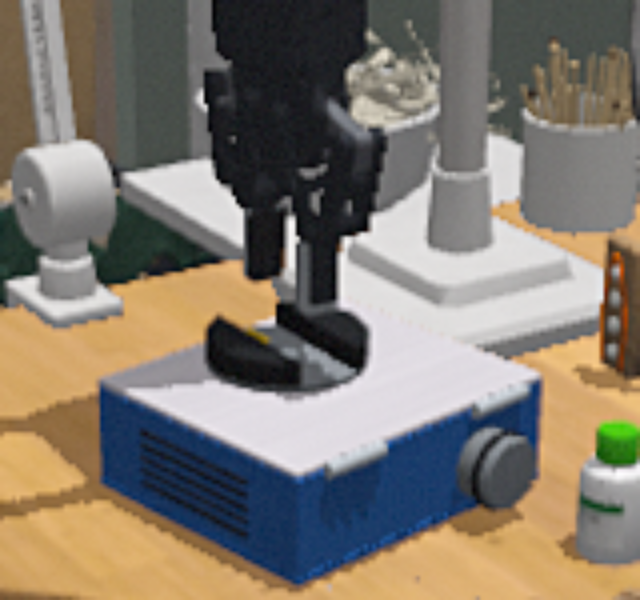

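Call:
carry_out(
  deltas=[0.15,0,0,0,0,0,0.06,0,0,0,0,0,0,0.06,0,0,0,0,0,0,0.06],
)

```text
clock: 9.45
position: [0.6028, 0.0524, 0.0934]
ee_rot: [0.708, -0.0, 0.707, 0.0]
contact_force: [-0.6, -0.2, 0.4]
width: 0.0451
```

Call:
carry_out(
  deltas=[0.1,0,-0.06,0,0,0,0.06,0.1,0,0,0,0,0,0.06,0.1,0,0,0,0,0,0.06,0,0,0,0,0,0,0.06],
)

```text
clock: 9.95
position: [0.5983, 0.0524, 0.0739]
ee_rot: [0.707, -0.0, 0.708, 0.0]
contact_force: [-0.6, -0.7, -0.2]
width: 0.0451
```

```bash
python3 - <<'E'
from h import *
s=st(); print(s['clock'],s['position'],s['contact_force'],s['moment'],s['width'],s['qpos'].round(3))
e=snap('side','side6.png')
cv2.imwrite('pics/side6z.png',cv2.resize(e['color'][170:270,260:380,::-1],None,fx=6,fy=6,interpolation=cv2.INTER_CUBIC))
E
```

```text
9.95 [0.59832088 0.0523613  0.07389912] [-0.61105569 -0.66038604 -0.15343363] [-0.00961336 -0.01304629 -0.04649547] 0.04505585500074582 [-0.029  0.438  1.673  0.     1.031 -1.6  ]
```

View pics/side6z.png

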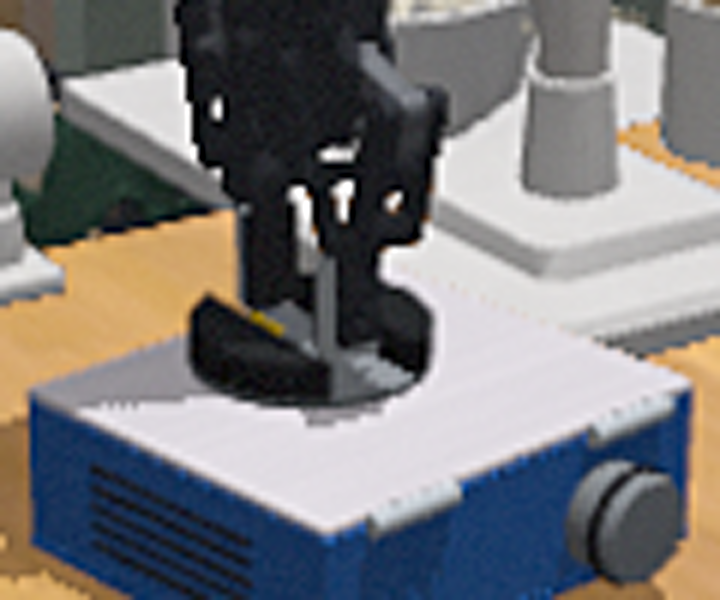

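Call:
carry_out(
  deltas=[0.07,0,0,0,0,0,0.06,0,0,0,0,0,0,0.06],
)

```text
clock: 10.25
position: [0.5987, 0.0524, 0.0702]
ee_rot: [0.707, -0.0, 0.707, 0.0]
contact_force: [0.2, 1.0, 0.5]
width: 0.0451
```

Call:
carry_out(
  deltas=[0,0,0,0.5,0,0,0.06,0,0,0,0.5,0,0,0.06,0,0,0,0.5,0,0,0.06,0,0,0,0.5,0,0,0.06,0,0,0,0.5,0,0,0.06,0,0,0,0.5,0,0,0.06],
)

```text
clock: 11.0
position: [0.5999, 0.052, 0.0708]
ee_rot: [0.704, 0.074, 0.702, -0.074]
contact_force: [0.9, -1.2, -1.3]
width: 0.0454
```

```bash
python3 - <<'E'
from h import *
s=st(); print(s['clock'],s['position'],s['contact_force'],s['moment'],s['width'],s['qpos'].round(3))
E
```

```text
11.0 [0.59989465 0.05200523 0.07077322] [ 0.91027238 -1.20498719 -1.32938722] [-0.21028867 -0.35469659  0.05530327] 0.04542649989950112 [-2.900e-02  4.420e-01  1.677e+00 -1.000e-03  1.021e+00 -1.389e+00]
```

Call:
carry_out(
  deltas=[0,0,0,0.7,0,0,0.06,0,0,0,0.7,0,0,0.06,0,0,0,0.7,0,0,0.06,0,0,0,0.7,0,0,0.06,0,0,0,0.7,0,0,0.06,0,0,0,0.7,0,0,0.06,0,0,0,0.7,0,0,0.06,0,0,0,0.7,0,0,0.06],
)

```text
clock: 12.0
position: [0.5997, 0.052, 0.0707]
ee_rot: [0.676, 0.21, 0.675, -0.21]
contact_force: [1.7, -1.9, -0.3]
width: 0.0452
```

```bash
python3 - <<'E'
from h import *
s=st(); print(s['clock'],s['position'],s['contact_force'],s['moment'],s['width'],s['qpos'].round(3))
y=q2R(s['ee_rot'])[:,1]; print('yaw',np.arctan2(y[1],y[0]))
e=snap('side','side7.png')
cv2.imwrite('pics/side7z.png',cv2.resize(e['color'][170:270,260:380,::-1],None,fx=6,fy=6,interpolation=cv2.INTER_CUBIC))
E
```

```text
12.0 [0.59966188 0.05199534 0.07072024] [ 1.65617783 -1.92474445 -0.3376136 ] [-0.255439   -0.27797966  0.104505  ] 0.045168868249704605 [-2.900e-02  4.420e-01  1.677e+00 -1.000e-03  1.021e+00 -9.970e-01]
yaw 0.9689007108078189
```

View pics/side7z.png

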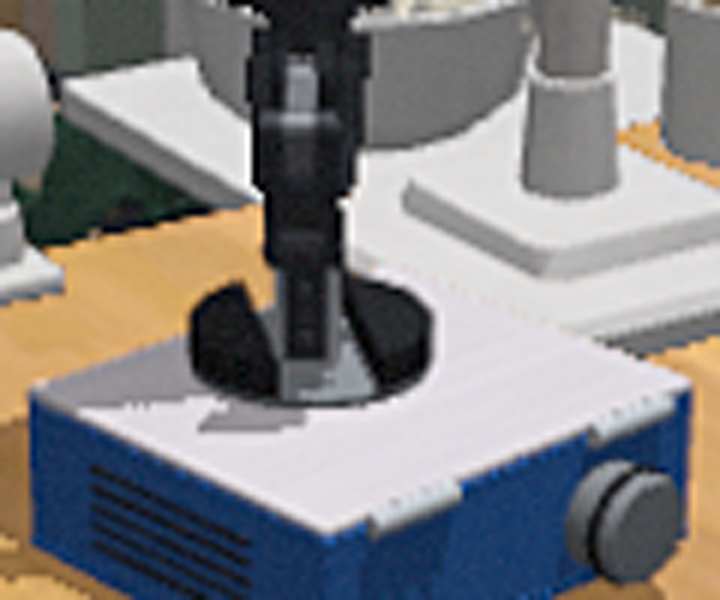

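Call:
carry_out(
  deltas=[0,0,0,0.9,0,0,0.06,0,0,0,0.9,0,0,0.06,0,0,0,0.9,0,0,0.06,0,0,0,0.9,0,0,0.06,0,0,0,0.9,0,0,0.06,0,0,0,0.9,0,0,0.06,0,0,0,0.9,0,0,0.06,0,0,0,0.9,0,0,0.06,0,0,0,0.9,0,0,0.06],
)

```text
clock: 13.18
position: [0.5993, 0.0522, 0.0707]
ee_rot: [0.59, 0.39, 0.59, -0.389]
contact_force: [1.3, -0.7, 0.1]
width: 0.0456
```

```bash
cat > s.py <<'E'
from h import *
s=st(); print(s['clock'],s['position'],s['contact_force'].round(2),s['moment'].round(3),s['width'],s['qpos'].round(3),s['effort'][5])
y=q2R(s['ee_rot'])[:,1]; print('yaw',np.arctan2(y[1],y[0]))
E
python3 s.py
```

```text
13.175 [0.59933644 0.05217438 0.0706946 ] [ 1.26 -0.71  0.14] [-0.199 -0.29   0.096] 0.045615907218430334 [-0.029  0.442  1.677 -0.     1.022 -0.432] -0.340168084949255
yaw 0.40380135916402254
```

Call:
carry_out(
  deltas=[0,0,0,0.5,0,0,0.06,0,0,0,0.5,0,0,0.06,0,0,0,0.5,0,0,0.06,0,0,0,0.5,0,0,0.06,0,0,0,0.5,0,0,0.06],
)

```text
clock: 13.8
position: [0.5992, 0.0523, 0.0706]
ee_rot: [0.554, 0.44, 0.554, -0.439]
contact_force: [2.7, -0.3, 0.2]
width: 0.045
```

```bash
python3 s.py
```

```text
13.8 [0.59915595 0.05227075 0.07062409] [ 2.71 -0.25  0.24] [-0.29  -0.445  0.108] 0.044978297865921106 [-0.029  0.442  1.677 -0.     1.022 -0.258] -0.1601755851879716
yaw 0.22922194680313498
```

Call:
carry_out(
  deltas=[0,0,0,0.4,0,0,0.06,0,0,0,0.4,0,0,0.06,0,0,0,0.4,0,0,0.06],
)

```text
clock: 14.18
position: [0.599, 0.0523, 0.0706]
ee_rot: [0.535, 0.462, 0.535, -0.462]
contact_force: [2.6, -1.2, 0.7]
width: 0.0455
```

```bash
python3 s.py
```

```text
14.175 [0.59904964 0.05233423 0.07059075] [ 2.58 -1.19  0.68] [-0.245 -0.458  0.03 ] 0.04549584121047911 [-0.029  0.442  1.677  0.     1.022 -0.174] -0.11406175559386611
yaw 0.14580829388213531
```

Call:
carry_out(
  deltas=[0,0,0,0.3,0,0,0.06,0,0,0,0.3,0,0,0.06],
)

```text
clock: 14.42
position: [0.599, 0.0523, 0.0706]
ee_rot: [0.526, 0.473, 0.525, -0.473]
contact_force: [3.0, -0.8, -0.2]
width: 0.0454
```

```bash
python3 s.py
```

```text
14.425 [0.59903025 0.05232141 0.07059361] [ 3.03 -0.79 -0.25] [-0.24  -0.521  0.046] 0.04536758524150162 [-0.029  0.442  1.677  0.     1.022 -0.133] -0.06799463415518403
yaw 0.10436869200592516
```

Call:
carry_out(
  deltas=[0,0,0,0.3,0,0,0.06,0,0,0,0.3,0,0,0.06],
)

```text
clock: 14.68
position: [0.599, 0.0524, 0.0706]
ee_rot: [0.515, 0.484, 0.515, -0.484]
contact_force: [3.6, -1.5, 0.7]
width: 0.0451
```

```bash
python3 s.py;python3 - <<'E'
from h import *
e=snap('side','side8.png')
cv2.imwrite('pics/side8z.png',cv2.resize(e['color'][170:270,260:380,::-1],None,fx=6,fy=6,interpolation=cv2.INTER_CUBIC))
E
```

```text
14.675 [0.59899557 0.05238316 0.07056613] [ 3.61 -1.54  0.68] [-0.266 -0.51   0.053] 0.045099042488947284 [-0.029  0.442  1.677  0.     1.022 -0.091] -0.06848314544185996
yaw 0.06247268655291463
```

View pics/side8z.png

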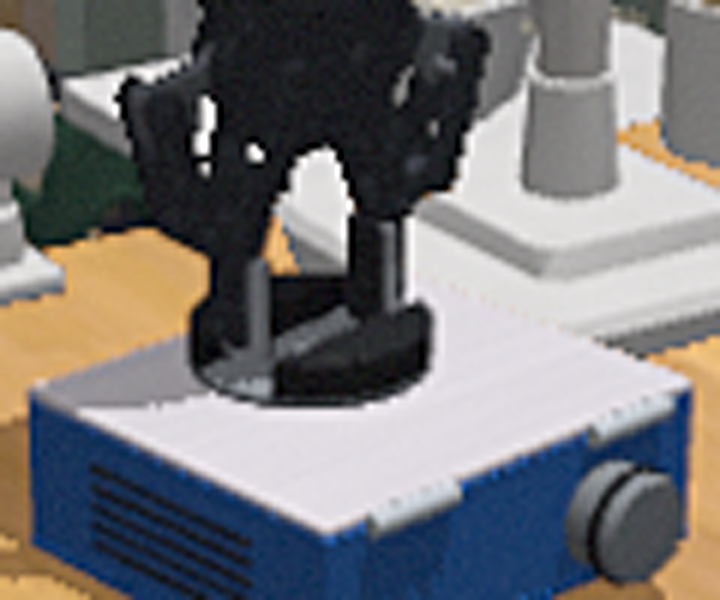

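Call:
carry_out(
  deltas=[0,0,0,0.3,0,0,0.06,0,0,0,0.3,0,0,0.06],
)

```text
clock: 14.98
position: [0.5989, 0.0524, 0.0706]
ee_rot: [0.505, 0.495, 0.505, -0.495]
contact_force: [2.5, -1.2, 0.8]
width: 0.0457
```

```bash
python3 s.py
```

```text
14.975 [0.59890309 0.05240679 0.07055605] [ 2.47 -1.17  0.84] [-0.241 -0.456  0.073] 0.045674357702621765 [-0.029  0.442  1.677  0.     1.022 -0.049] -0.06978757912293077
yaw 0.020608532163195203
```

Call:
carry_out(
  deltas=[0,0,0,0.3,0,0,0.06,0,0,0,0.3,0,0,0.06],
)

```text
clock: 15.22
position: [0.5987, 0.0524, 0.0705]
ee_rot: [-0.495, -0.505, -0.495, 0.505]
contact_force: [3.2, -1.4, 0.3]
width: 0.0448
```

```bash
python3 s.py
```

```text
15.225 [0.59874591 0.05237596 0.07045682] [ 3.22 -1.4   0.32] [-0.173 -0.51   0.077] 0.04484022846286941 [-0.029  0.442  1.677  0.     1.022 -0.007] -0.06849201628938317
yaw -0.021312797025181008
```

Call:
carry_out(
  deltas=[0,0,0,0.3,0,0,0.06,0,0,0,0.3,0,0,0.06],
)

```text
clock: 15.48
position: [0.5988, 0.0523, 0.0705]
ee_rot: [-0.484, -0.515, -0.484, 0.515]
contact_force: [3.5, -1.0, 1.0]
width: 0.0451
```

```bash
python3 s.py
```

```text
15.475 [0.59881524 0.05234974 0.07051584] [ 3.52 -0.99  0.97] [-0.154 -0.465  0.623] 0.04510210986832404 [-0.028  0.442  1.677 -0.     1.022  0.034] 0.5021113716065884
yaw -0.06197163189317529
```

Call:
carry_out(
  deltas=[0,0,0,0.3,0,0,0.06,0,0,0,0.3,0,0,0.06],
)

```text
clock: 15.72
position: [0.5989, 0.0524, 0.0705]
ee_rot: [-0.474, -0.525, -0.474, 0.525]
contact_force: [4.6, -0.9, 1.7]
width: 0.0452
```

```bash
python3 s.py
```

```text
15.725 [0.59887641 0.05235819 0.07053199] [ 4.58 -0.85  1.74] [-0.097 -0.476  1.774] 0.0452033388093903 [-2.800e-02  4.420e-01  1.677e+00 -1.000e-03  1.022e+00  7.400e-02] 1.673741452395916
yaw -0.10170750873929253
```

Call:
carry_out(
  deltas=[0,0,0,-0.7,0,0,0.06,0,0,0,-0.7,0,0,0.06,0,0,0,-0.7,0,0,0.06,0,0,0,-0.7,0,0,0.06,0,0,0,0,0,0,0.06],
)

```text
clock: 16.35
position: [0.5969, 0.0528, 0.0697]
ee_rot: [0.52, 0.477, 0.523, -0.478]
contact_force: [0.1, -0.1, 0.3]
width: 0.0453
```

```bash
python3 s.py
```

```text
16.35 [0.59686831 0.05284282 0.0697256 ] [ 0.05 -0.11  0.31] [-0.029 -0.056 -0.036] 0.045257494241636075 [-2.900e-02  4.420e-01  1.679e+00  1.000e-03  1.025e+00 -1.180e-01] -0.08753437316045165
yaw 0.088558906317824
```

Call:
carry_out(
  deltas=[-0.2,0,0,0,0,0,0.06,-0.5,0,0,0,0,0,0.06,-0.6,0,0,0,0,0,0.06,0,-0.7,0,0,0,0,0.06,0,-0.8,0,0,0,0,0.06,0,-0.8,0,0,0,0,0.06,0,-0.8,0,0,0,0,0.06,0,-0.8,0,0,0,0,0.06,0,-0.7,0,0,0,0,0.06,0,0,0,0,0,0,0.06],
)

```text
clock: 17.6
position: [0.3202, 0.0275, 0.1487]
ee_rot: [0.521, 0.477, 0.523, -0.477]
contact_force: [1.5, -0.1, -0.4]
width: 0.0451
```

```bash
python3 s.py; python3 - <<'E'
from h import *
e=snap('side','side9.png'); d=snap('top','top9.png')
a=cv2.resize(e['color'][170:270,260:380,::-1],(480,400),interpolation=cv2.INTER_CUBIC)
b=cv2.resize(d['color'][190:300,250:345,::-1],(345,400),interpolation=cv2.INTER_CUBIC)
cv2.imwrite('pics/both9.png',cv2.resize(np.hstack([a,b]),(800,388)))
n,p0,B,m,co,sd=panel(d); print(n,p0,m.sum())
S,k,o=fast(d); c=np.array([.599,.052]); w=S-c; print(S,k,'stripe yaw',np.arctan2(w[1],w[0]),'want .195',np.hypot(*w))
for q in o: print(q)
a=load('top0')
for nm,dd in(('top',d),('side',e)):
    f=cv2.absdiff(dd['color'],load(nm+'0')['color']).max(-1)>60
    n,l,s,_=cv2.connectedComponentsWithStats(f.astype(np.uint8)); print(nm,[x.tolist() for x in s[1:] if x[4]>25])
E
```

```text
17.6 [0.32017413 0.02748165 0.1487059 ] [ 1.46 -0.1  -0.41] [-0.01   0.004  0.024] 0.04514204752711149 [-0.132 -0.044  2.108  0.     1.079 -0.223] -0.045474328799173236
yaw 0.08984942706545783
[ 0.00261336 -0.0045128   0.9999864 ] [0.60376556 0.02001871 0.06395411] 4711
[0.61313611 0.06651299] 23 stripe yaw 0.7985523964920269 want .195 0.020259725682291986
(282, array([0.60043064, 0.02538159]), ((0.6006304025650024, 0.023686956614255905), (0.06964126229286194, 0.0241512693464756), 10.74686336517334))
(271, array([0.59077005, 0.07772557]), ((0.5908327102661133, 0.07976993173360825), (0.06998550891876221, 0.023322131484746933), 11.6947603225708))
top [[261, 204, 23, 5, 44], [258, 211, 43, 77, 316], [277, 215, 34, 45, 287], [268, 232, 5, 11, 27], [269, 246, 13, 17, 91], [281, 248, 16, 13, 155], [289, 349, 14, 10, 77], [265, 363, 6, 32, 90], [273, 362, 46, 22, 499], [250, 378, 15, 55, 508], [327, 388, 8, 7, 34], [265, 397, 63, 49, 2593], [328, 400, 14, 47, 455], [250, 434, 11, 4, 27], [248, 447, 12, 6, 54], [321, 452, 19, 23, 286], [241, 455, 36, 25, 504]]
side [[139, 0, 40, 22, 657], [184, 0, 5, 12, 41], [180, 16, 5, 13, 27], [58, 32, 13, 8, 54], [49, 36, 12, 4, 27], [36, 45, 42, 55, 884], [45, 77, 19, 45, 222], [145, 108, 46, 12, 246], [133, 121, 63, 98, 2777], [185, 152, 20, 68, 542], [205, 160, 10, 31, 186], [267, 191, 84, 47, 1819], [0, 194, 14, 15, 97], [359, 225, 16, 8, 43], [265, 228, 49, 31, 422], [0, 240, 85, 83, 2292], [0, 280, 11, 40, 204], [0, 317, 8, 18, 50], [20, 329, 32, 42, 297], [0, 372, 18, 9, 67], [146, 389, 42, 24, 273]]
```

View pics/both9.png

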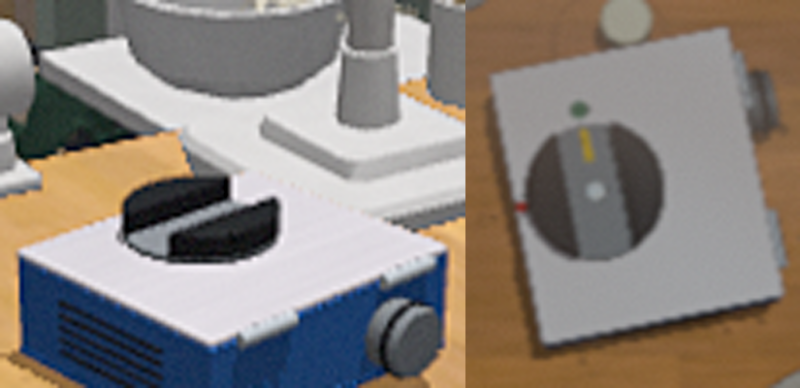

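```bash
python3 -c "
from h import *
print(job.sign_off())"
```

```text
the job is handed in; nothing more can be done
None
```

I shut the panel and turned the fastener clockwise to its stop, so the panel is locked. The job is handed in at about 17.7 s, with the hand drawn well clear.

**Panel:** I pushed it down with shut fingertips on the bare near corner until it met its hard stop. The TCP was then at z = 64 mm, and the force rose to about 28 N. The last depth fit shows the panel flat, with its top at 64 mm.

**Fastener:** I set both fingertips, opened 45 mm, in the slot and turned. The turn ran at the friction torque of about 0.07 N m until the stop.

**Last checks:**
- The slot lies at 0.19 to 0.20 rad in world yaw, against 0.195 expected when locked, and the yellow stripe points at the green dot.
- Comparing pictures from before and after shows changes only at the housing and the arm. The loose things have not moved.

**What disagreed or fell short:**
- My last step at the stop pressed to about 1.8 N m before I backed off, which was more than needed.
- The colour-mask figure for the stripe read 0.80 rad. I take this to be the red dot falling in the mask, and I relied on the slot's edges and the picture instead.

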